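# Load a spreader bar and set the jig clamp

### The job

Lay the long brass bar flat in the empty compartment of the soldering jig, setting it down rather than dropping it, then turn the winged thumbscrew at the end of that compartment clockwise until it seats against its stop. Then back the thumbscrew off a quarter turn, so that the bar keeps a little play, and finish while still gripping the thumbscrew there: do not let go at the end. Leave the short bars and the solder spool where they are.

Things in the scene. Friction and masses are not known exactly. Their poses are not given: they have to be found in the camera images.
- long_bar: flat brass lamp spreader bar, 120 mm long (its y), 20 mm wide (its x), 10 mm thick (z), 0.2 kg, three dark rivet dots on top; starts flat on the bench on the robot's right, the longest of the three bars. Origin: centre of its underside. Either end may lead. Grip it across the 20 mm width at mid-length
- jig: fixed plywood jig board, 170 mm (x) by 240 mm (y), 12 mm thick; origin: centre of its underside; yaw varies. On it, both along its y: the long, empty compartment, on the -x side (nearer the robot), with a steel clamp block at its +y end; and, 90 mm to the +x side, the short compartment, which already holds a short bar
- slot (a point): centre of the long compartment's floor (12 mm above the bench); y along it, towards the clamp block. 28 mm wide between four aluminium lugs (8 mm thick, 8 mm high) that stand only 35 to 57 mm either side of this point, leaving 70 mm in the middle open for the fingers. Its -y end is a fixed stop, 10 mm high, face 60.75 mm from this point; its +y end is the pad
- pad: steel pad, 24 mm wide, 10 mm high, that pokes out of the clamp block at the compartment's +y end; origin: middle of the lower edge of the face towards the bar, (71.15 - 4 x thumbscrew rad) mm from the slot point. The screw drives it, and it slides a bar that lies too near towards the stop; seated, it leaves 1.5 mm free length for the 120 mm bar
- wing_grip (a point): on the thumbscrew's vertical axis, 102 mm along +y from the slot point, 71 mm above the bench: the height to grip its steel wing. Wing: 54 mm long (this point's x, which turns with the screw), 12 mm thick (y), reaching 21 mm below and 12 mm above this point; under it a round collar, 38 mm diameter, on the clamp block (48 mm square, top 38 mm above the bench). Grip from above
- thumbscrew (a joint): turn in rad: grows clockwise seen from above (tightening), up to a hard stop at 2.60, where it is seated; starts between 0 and 1.0 (0 is the fully open stop). The wing's yaw is the jig's yaw minus this value. It turns in place without rising, with a drag of about 0.06 N m, and stays where it is left. A quarter turn off the seat is 1.03
- jig_bar: short brass bar, 80 x 20 x 10 mm, lying in the jig's short compartment; leave it. Origin: centre of its underside, y along it
- short_bar: short brass bar, 80 x 20 x 10 mm, loose on the bench farther from the robot on the right; leave it. Origin: centre of its underside, y along it
- spool: metal solder spool standing on end, 48 mm diameter, 38 mm high, on the bench near the robot; leave it. Origin: centre of its underside

How it is judged:
By the outcome, as a careful person would: the job done as asked, in the order asked, and still so for the second after the job is handed in, while the arm keeps its last pose, push and grip.
It also fails if it takes over 72 s, if anything falls off the work surface, if the arm or the gripper's body presses on something with over 40 N, if the wrist force passes 120 N, or if a joint passes its speed limit or range.

### The arm

A 6-joint arm with a two-finger parallel gripper is mounted at the origin on the work surface. World frame = base frame: x ahead of the robot, y to its left, z up, the work surface at z = 0. Lengths are in mm, angles in rad, forces in N, time in s.
With the tool pointing down it reaches from about 375 to 750 mm from the base axis. Payload 9 kg.
Tool frame: the origin (TCP) lies at the very end of the fingers, on their centre line; the grasp point (between the pads) lies 19 mm behind it; z points along the fingers, y is the line along which they close (so a half turn about z gives the same grasp; the last joint's range is limited). The gripper opens to 85 mm and grips with 20 to 120 N. Pads are 22 mm wide; open, the fingers measure 114 mm over their backs; the gripper's body (76 mm by 85 mm) begins 54 mm behind the grasp point. The pads swing forward as they close: fully open they stand 13 mm farther back than shut.
Start: joints at [1.079, 0.104, 0.097, 1.564, 0, 1.353], TCP at [162.239, 577.681, 231.331] pointing down, gripper open.
Joint ranges: [-2.99, 2.99], [-0.84, 1.86], [-1.1, 1.16], [-1.84, 2.11], [-1.51, 1.56], [-3.14, 3.14]. Speed limits (rad/s): [2.22, 2.22, 2.57, 3.14, 3.14, 3.14].

### API

Orientations are given as a rotation vector (axis times angle).
In Python, from plant import get_obs, camera, camera_params, sign_off gives the robot as it stands. The module is installed in compiled form; this text tells all that it offers.
- The arm moves only by the tool arm_command, never from a script. Its argument "motion" is a list of rows, each an object of numbers: "x", "y", "z": the shift along the world's x, y, z normalised to -1 to 1, where 1 is 0.2 m; "wx", "wy", "wz": the turn, a rotation vector about the world's x, y, z normalised to -1 to 1, where 1 is 45 degrees. In form: [{"x": .., "y": .., "z": .., "wx": .., "wy": .., "wz": ..}, ...]. A call has 1 to 8 rows; each row shifts and turns the commanded pose from where the row before left it; what a row does not reach is not made up. A row lasts 1/8 s, in which the tool goes at most 62.5 mm and 10.7 degrees, less where a joint would pass 70% of its speed; a pose out of reach is approached as far as the arm can. A call with a number of a shift or a turn outside -1 to 1 is refused whole. A call with a gripper value outside its range is refused whole. "fingers" is the closure, from 0 (fully open) to 1 (shut), set as the call begins (left out, the last holds). The fingers move at their own pace and stop on an object; "squeeze" is the grip in N (left out, the last holds). Time passes only in rows, so rows that do not move let the fingers close. It gives the time, the measured TCP pose, the force, the opening and the grip force at its end, in the units of the state.
- get_obs(): the state, without advancing time (a new reading comes with each control period).
- camera(name): name is "side" or "top"; returns the picture (400x640x3 uint8, blue, green, red); there is no depth.
- camera_params(name): a dict with "fov_y" (degrees; the focal length in pixels is half the picture's height over the tangent of half this angle, whatever the lens; pixels are square), "cx", "cy" (the principal point, pixels), "dist" ([k1, k2, p1, p2, k3] as OpenCV has them; the pictures are not rectified), "origin" and "rotation" of the camera in the world. Camera axes: x right, y down, z forward; pixel columns grow to the right and rows downward; lengths in mm; the calibration is good to about 2 mm. A picture is of the moment at which its call begins. camera_params takes no time and is no camera call.
- sign_off(): hands the job in; it is judged then, once.
The state is a dict: "time": time; "q": joint angles; "qd": joint speeds; "joint_torque": joint torques, N m; "eef_pos": TCP position; "orientation": TCP orientation; "ft_force": force on the tool from outside, world axes, zero at the start; "ft_torque": the same for the moment, N m; "gripper_width": finger opening in mm; "gripper_force": force on a finger pad.
Only numpy, scipy, OpenCV 4.12 (cv2) and the standard library are available. Lean on these libraries where they do the work, as an engineer would, in place of code of your own. Each camera call takes 0.05 s, during which the arm holds its last target. There are 200 camera calls.

## Working session

There is one attempt and no reset: what is moved stays moved. The work goes in short steps, Python scripts to look and compute and a tool call to move; the robot and the scene stay as the last step left them, time stands still between calls to the robot, and variables do not carry over. Pictures are saved under pics/ and viewed, at most 12 in all, crops included, and the job is handed in when it is done.

Besides the shell and the picture viewer there is one more tool, called after "Emit:" by a JSON object that holds its "fn" and its "kwargs", one argument or row to a line. arm_command: Moves the arm, as the interface text tells. Scaled input: -1 to 1 covers 0.2 m each way for a shift and 45 degrees each way for a turn. Its arguments: {"type":"object","properties":{"motion":{"type":"array","items":{"type":"object","properties":{"x":{"type":"number","minimum":-1,"maximum":1},"y":{"type":"number","minimum":-1,"maximum":1},"z":{"type":"number","minimum":-1,"maximum":1},"wx":{"type":"number","minimum":-1,"maximum":1},"wy":{"type":"number","minimum":-1,"maximum":1},"wz":{"type":"number","minimum":-1,"maximum":1}}}},"fingers":{"type":"number"},"squeeze":{"type":"number"}},"required":["motion"]}

```bash
mkdir -p pics; python3 - <<'E'
from plant import *
import cv2
for n in("side","top"):
    cv2.imwrite(f"pics/{n}0.png",camera(n)); print(n,camera_params(n))
print(get_obs())
E
```

```text
side {'fov_y': 54.369156475241525, 'cx': 320.47338116105135, 'cy': 193.75997490535926, 'dist': array([0.02008071, 0.        , 0.        , 0.        , 0.        ]), 'origin': array([490.72390163, 597.02583347, 474.87722184]), 'rotation': array([-0.09276668,  2.70151448, -1.54229188])}
top {'fov_y': 53.51743521104619, 'cx': 322.1196010765583, 'cy': 200.13201214370534, 'dist': array([-0.0703569,  0.       ,  0.       ,  0.       ,  0.       ]), 'origin': array([448.34159343, -42.42306182, 877.06847985]), 'rotation': array([-2.12230414,  2.15660202, -0.14055458])}
{'time': 0.1, 'q': array([ 1.07929777e+00,  1.04670781e-01,  9.65265585e-02,  1.56389386e+00,
       -1.75368831e-05,  1.35305902e+00]), 'qd': array([ 1.47168742e-04, -1.46131961e-03, -2.57453673e-04,  4.91890926e-05,
        5.28988717e-04,  1.55084427e-03]), 'joint_torque': array([ 7.55848596e-03, -5.58208966e+01,  5.04719818e+01,  1.29094903e-02,
       -2.58394184e-04,  1.35383689e-05]), 'eef_pos': array([162.08199037, 577.37444758, 230.57054607]), 'orientation': array([-4.28624908e-01, -3.11179627e+00,  1.83850832e-03]), 'ft_force': array([-0.26895664,  0.07952869,  0.22779734]), 'ft_torque': array([-0.03689274,  0.10001863, -0.00643627]), 'gripper_force': 0.0, 'gripper_width': 85.44035156746764}
```

View pics/top0.png

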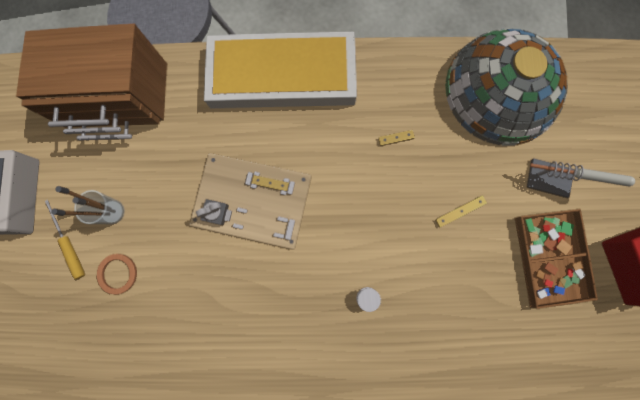

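View pics/side0.png

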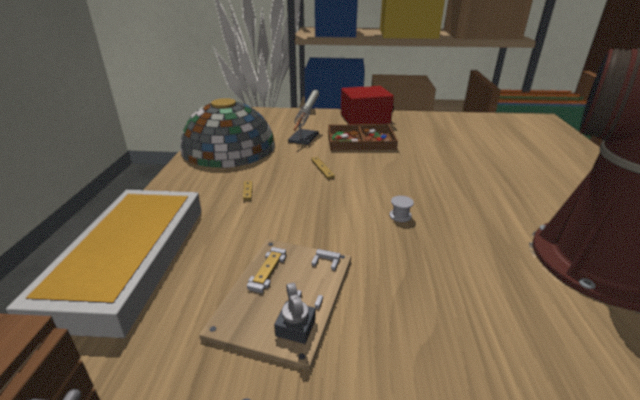

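```bash
python3 - <<'E'
import cv2,numpy as np
t=cv2.imread("pics/top0.png");s=cv2.imread("pics/side0.png")
def crop(im,x,y,w,h,k): return cv2.resize(im[y:y+h,x:x+w],None,fx=k,fy=k,interpolation=cv2.INTER_CUBIC)
cv2.imwrite("pics/c1.png",crop(t,183,150,133,100,6))
a=np.zeros((600,800,3),np.uint8)
a[:480,:480]=crop(s,200,240,160,160,3)
a[:300,480:]=crop(t,429,185,64,60,5)
a[300:,480:]=crop(s,300,145,64,60,5)
cv2.imwrite("pics/c2.png",a)
E
```

```text
(no output)
```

View pics/c1.png

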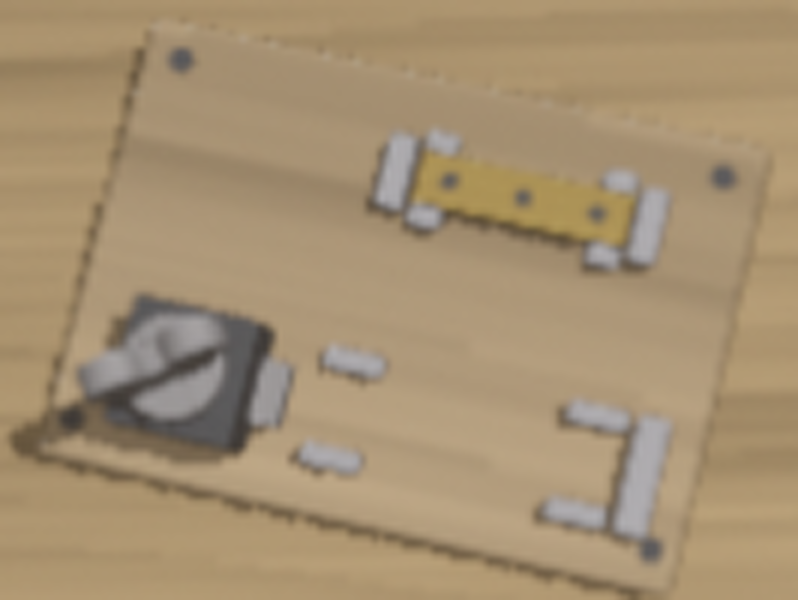

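View pics/c2.png

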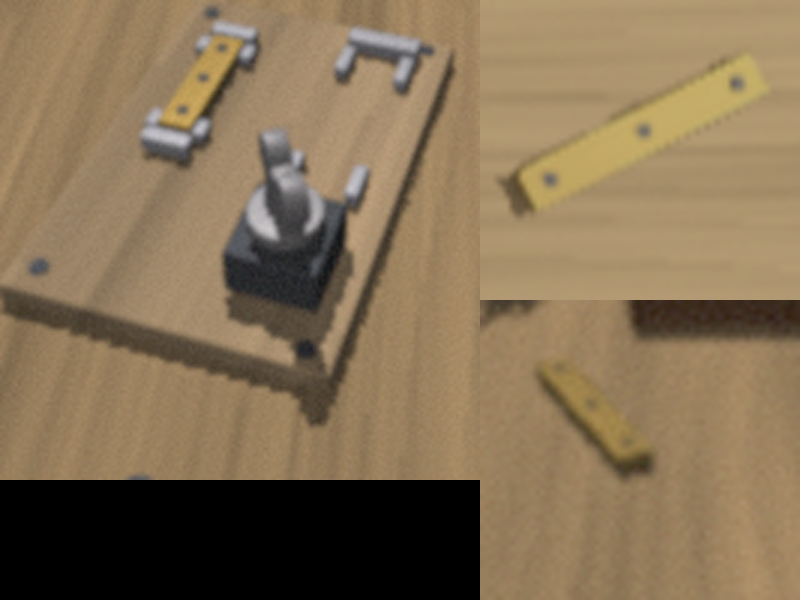

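```bash
cat > h.py <<'E'
import numpy as np,cv2
from plant import camera_params
from scipy.spatial.transform import Rotation as R
from scipy.optimize import least_squares
P={n:camera_params(n) for n in("side","top")}
def KD(n):
    p=P[n];f=200/np.tan(np.radians(p["fov_y"]/2))
    return np.array([[f,0,p["cx"]],[0,f,p["cy"]],[0,0,1]]),p["dist"],R.from_rotvec(p["rotation"]).as_matrix(),p["origin"]
def proj(n,X):
    K,D,M,o=KD(n)
    return cv2.projectPoints(np.atleast_2d(X).astype(float),cv2.Rodrigues(M.T)[0],-M.T@o,K,D)[0][:,0]
def ray(n,uv):
    K,D,M,o=KD(n);q=cv2.undistortPoints(np.array(uv,float).reshape(-1,1,2),K,D)[:,0]
    return o,np.c_[q,np.ones(len(q))]@M.T
def onz(n,uv,z):
    o,d=ray(n,uv);return o+d*((z-o[2])/d[:,2])[:,None]
def tri(a,b): # top px, side px
    return least_squares(lambda X:np.r_[proj("top",X)[0]-a,proj("side",X)[0]-b],onz("top",[a],10)[0]).x
c1=lambda u,v:(183+(u+.5)/6-.5,150+(v+.5)/6-.5)
cb=lambda u,v:(429+(u-480+.5)/5-.5,185+(v+.5)/5-.5)
cs=lambda u,v:(200+(u+.5)/3-.5,240+(v+.5)/3-.5)
cbs=lambda u,v:(300+(u-480+.5)/5-.5,145+(v-300+.5)/5-.5)
E
python3 - <<'E'
from h import *
np.set_printoptions(precision=2,suppress=True)
print("rivets",[tri(cb(*a),cbs(*b)) for a,b in zip([(550,180),(644,131),(737,83)],[(628,441),(592,405),(562,368)])])
print("rivets on z10",onz("top",[cb(550,180),cb(644,131),cb(737,83)],10),onz("side",[cbs(628,441),cbs(592,405),cbs(562,368)],10))
print("bar corners",onz("top",[cb(516,175),cb(750,53),cb(770,88),cb(535,212)],10))
# jig fit: params x,y,yaw, sx,sy
pts=[("top",c1(152,25),85,120,12,0),("top",c1(772,152),85,-120,12,0),("top",c1(668,592),-85,-120,12,0),("top",c1(45,455),-85,120,12,0),
("side",cs(328,378),-85,120,12,0),("side",cs(452,52),-85,-120,12,0),
("top",c1(355,357),18,46,20,1),("top",c1(332,455),-18,46,20,1),("top",c1(597,412),18,-46,20,1),("top",c1(571,510),-18,-46,20,1),
("side",cs(358,180),-18,46,20,1),("side",cs(345,60),18,-46,20,1),("side",cs(404,67),-18,-46,20,1)]
def res(p,per=False):
    c,s=np.cos(p[2]),np.sin(p[2]);o=[]
    for n,uv,x,y,z,k in pts:
        x+=k*p[3];y+=k*p[4];o.append(proj(n,[p[0]+c*x-s*y,p[1]+s*x+c*y,z+p[5]])[0]-uv)
    return np.ravel(o)
r=least_squares(res,[450,150,-.2,-45,0,0],loss="soft_l1",x_scale=[10,10,.1,10,10,5]);p=r.x
print("jig",p);print(res(p).reshape(-1,2))
c,s=np.cos(p[2]),np.sin(p[2]);M=np.array([[c,-s],[s,c]])
sl=p[:2]+M@p[3:5];w=sl+M@[0,102];print("slot",sl,"wing",w,"theory x -45")
# wing: project model ends for theta
for th in(.85,.95,1.05):
    a=p[2]-th;d=np.array([np.cos(a),np.sin(a)])
    for n,o in(("top",c1(0,0)),("side",cs(0,0))):
        k=6 if n=="top" else 3
        print(th,n,[((proj(n,[*(w+e*d),z])[0]-o)*k).round() for e in(-20,20) for z in (83,)],[((proj(n,[*w,z])[0]-o)*k).round() for z in(38,71,)])
E
```

```text
rivets [array([ 525.37, -295.03,   10.73]), array([ 546.57, -338.78,    8.91]), array([ 566.67, -381.71,    9.88])]
rivets on z10 [[ 525.26 -295.24   10.  ]
 [ 546.17 -338.4    10.  ]
 [ 566.84 -381.67   10.  ]] [[ 525.67 -296.48   10.  ]
 [ 546.85 -336.69   10.  ]
 [ 566.36 -381.39   10.  ]]
bar corners [[ 527.74 -280.3    10.  ]
 [ 580.22 -388.54   10.  ]
 [ 564.35 -396.43   10.  ]
 [ 511.32 -287.81   10.  ]]
jig [580.17 128.73  -0.23 -45.05 -35.11  -2.22]
[[ 0.49 -1.76]
 [-0.09 -1.21]
 [ 0.17  0.27]
 [-1.03 -0.61]
 [ 1.01  0.43]
 [ 0.63 -1.43]
 [-0.02  0.43]
 [-0.15  0.08]
 [ 0.29  0.21]
 [ 0.84  0.02]
 [-0.38  0.43]
 [ 0.06 -0.45]
 [-0.27  1.17]]
slot [528.26 104.9 ] wing [551.67 204.18] theory x -45
0.85 top [array([ 91., 381.]), array([194., 324.])] [array([181., 368.]), array([153., 357.])]
0.85 side [array([300., 186.]), array([269., 129.])] [array([287., 225.]), array([285., 176.])]
0.95 top [array([ 88., 376.]), array([197., 330.])] [array([181., 368.]), array([153., 357.])]
0.95 side [array([295., 187.]), array([273., 128.])] [array([287., 225.]), array([285., 176.])]
1.05 top [array([ 87., 370.]), array([199., 335.])] [array([181., 368.]), array([153., 357.])]
1.05 side [array([291., 188.]), array([277., 127.])] [array([287., 225.]), array([285., 176.])]
```

Emit:
{"fn": "arm_command", "kwargs": {
  "motion": [
    {"x":0.168,"y":-0.236,"wz":0.15},
    {"x":0.168,"y":-0.236,"wz":0.15},
    {"x":0.168,"y":-0.236,"wz":0.15},
    {"x":0.168,"y":-0.236,"wz":0.15},
    {"x":0.168,"y":-0.236,"wz":0.15},
    {"x":0.168,"y":-0.236,"wz":0.15},
    {"x":0.168,"y":-0.236,"wz":0.15},
    {"x":0.168,"y":-0.236,"wz":0.15}
  ],
  "fingers": 0.4
}}

```text
invalid input at $.motion[0]: expected keys x, y, z, wx, wy, wz
```

Emit:
{"fn": "arm_command", "kwargs": {
  "motion": [
    {"x":0.058,"y":-0.269,"wz":0.15},
    {"x":0.058,"y":-0.269,"wz":0.15},
    {"x":0.058,"y":-0.269,"wz":0.15},
    {"x":0.058,"y":-0.269,"wz":0.15},
    {"x":0.058,"y":-0.269,"wz":0.15},
    {"x":0.058,"y":-0.269,"wz":0.15},
    {"x":0.058,"y":-0.269,"wz":0.15},
    {"x":0.058,"y":-0.269,"wz":0.15}
  ]
}}

```text
invalid input at $.motion[0]: expected keys x, y, z, wx, wy, wz
```

Emit:
{"fn": "arm_command", "kwargs": {
  "motion": [
    {"x":0.058,"y":-0.269,"z":-0.1,"wz":0.15},
    {"x":0.058,"y":-0.269,"z":-0.1,"wz":0.15},
    {"z":-0.2,"wz":0.15},
    {"z":-0.2,"wz":0.068},
    {},
    {}
  ]
}}

```text
invalid input at $.motion[0]: expected keys x, y, z, wx, wy, wz
```

```bash
python3 - <<'E'
from h import *
from plant import *
o=get_obs();print(o["time"],o["q"],o["eef_pos"],o["gripper_width"],o["ft_force"]);M=R.from_rotvec(o["orientation"]).as_matrix();print(M, np.degrees(np.arctan2(M[1,1],M[0,1])))
a=camera("top")[170:250,420:500];b=camera("side")[115:195,290:370]
cv2.imwrite("pics/p3.png",np.hstack([cv2.resize(a,None,fx=5,fy=5,interpolation=2),cv2.resize(b,None,fx=5,fy=5,interpolation=2)]))
E
```

```text
0.1 [ 1.07929777e+00  1.04670781e-01  9.65265585e-02  1.56389386e+00
 -1.75368831e-05  1.35305902e+00] [162.08199037 577.37444758 230.57054607] 85.44035156746764 [-0.26895664  0.07952869  0.22779734]
[[-9.62760768e-01  2.70354172e-01 -5.70584116e-04]
 [ 2.70354658e-01  9.62760169e-01 -1.10304415e-03]
 [ 2.51123073e-04 -1.21622770e-03 -9.99999229e-01]] 74.31464486521914
```

All six keys are required in every row.

Emit:
{"fn": "arm_command", "kwargs": {
  "motion": [
    {"x":0.168,"y":-0.236,"z":0,"wx":0,"wy":0,"wz":0.15},
    {"x":0.168,"y":-0.236,"z":0,"wx":0,"wy":0,"wz":0.15},
    {"x":0.168,"y":-0.236,"z":0,"wx":0,"wy":0,"wz":0.15},
    {"x":0.168,"y":-0.236,"z":0,"wx":0,"wy":0,"wz":0.15},
    {"x":0.168,"y":-0.236,"z":0,"wx":0,"wy":0,"wz":0.15},
    {"x":0.168,"y":-0.236,"z":0,"wx":0,"wy":0,"wz":0.15},
    {"x":0.168,"y":-0.236,"z":0,"wx":0,"wy":0,"wz":0.15},
    {"x":0.168,"y":-0.236,"z":0,"wx":0,"wy":0,"wz":0.15}
  ],
  "fingers": 0.4
}}

```text
time: 1.2
eef_pos: [431.9, 198.4, 231.4]
orientation: [-1.036, 2.965, 0.0]
ft_force: [-0.4, 1.8, -0.8]
gripper_width: 51.5
gripper_force: 0.0
```

Emit:
{"fn": "arm_command", "kwargs": {
  "motion": [
    {"x":0.058,"y":-0.269,"z":0,"wx":0,"wy":0,"wz":0.15},
    {"x":0.058,"y":-0.269,"z":0,"wx":0,"wy":0,"wz":0.15},
    {"x":0.058,"y":-0.269,"z":0,"wx":0,"wy":0,"wz":0.15},
    {"x":0.058,"y":-0.269,"z":0,"wx":0,"wy":0,"wz":0.15},
    {"x":0.058,"y":-0.269,"z":0,"wx":0,"wy":0,"wz":0.15},
    {"x":0.058,"y":-0.269,"z":0,"wx":0,"wy":0,"wz":0.15},
    {"x":0.058,"y":-0.269,"z":0,"wx":0,"wy":0,"wz":0.15},
    {"x":0.058,"y":-0.269,"z":0,"wx":0,"wy":0,"wz":0.15}
  ]
}}

```text
time: 2.2
eef_pos: [523.9, -232.2, 231.2]
orientation: [-2.27, 2.172, -0.0]
ft_force: [0.6, 0.6, 0.2]
gripper_width: 51.5
gripper_force: 0.0
```

Emit:
{"fn": "arm_command", "kwargs": {
  "motion": [
    {"x":0.058,"y":-0.269,"z":-0.1,"wx":0,"wy":0,"wz":0.15},
    {"x":0.058,"y":-0.269,"z":-0.1,"wx":0,"wy":0,"wz":0.15},
    {"x":0,"y":0,"z":-0.2,"wx":0,"wy":0,"wz":0.15},
    {"x":0,"y":0,"z":-0.2,"wx":0,"wy":0,"wz":0.068},
    {"x":0,"y":0,"z":0,"wx":0,"wy":0,"wz":0},
    {"x":0,"y":0,"z":0,"wx":0,"wy":0,"wz":0}
  ]
}}

```text
time: 2.95
eef_pos: [547.5, -338.3, 113.2]
orientation: [2.657, -1.675, 0.002]
ft_force: [-0.4, -0.2, 1.6]
gripper_width: 51.3
gripper_force: 0.0
```

```bash
python3 - <<'E'
from h import *
from plant import *
o=get_obs();print(o["time"],o["q"],o["eef_pos"],o["gripper_width"],o["ft_force"]);M=R.from_rotvec(o["orientation"]).as_matrix();print(M, np.degrees(np.arctan2(M[1,1],M[0,1])))
a=camera("top")[170:250,420:500];b=camera("side")[115:195,290:370]
cv2.imwrite("pics/p3.png",np.hstack([cv2.resize(a,None,fx=5,fy=5,interpolation=2),cv2.resize(b,None,fx=5,fy=5,interpolation=2)]))
E
```

```text
2.95 [-7.56093626e-01  2.44430061e-01  3.81313224e-02  1.36288346e+00
 -9.18403568e-05 -2.77299273e+00] [ 547.5412086  -338.25454726  113.15413376] 51.26334321013114 [-0.37260482 -0.24340346  1.55998707]
[[ 4.31452078e-01 -9.02135172e-01  1.11130205e-03]
 [-9.02134544e-01 -4.31453225e-01 -1.17424368e-03]
 [ 1.53880138e-03 -4.95914094e-04 -9.99998693e-01]] -154.44017579784
```

View pics/p3.png

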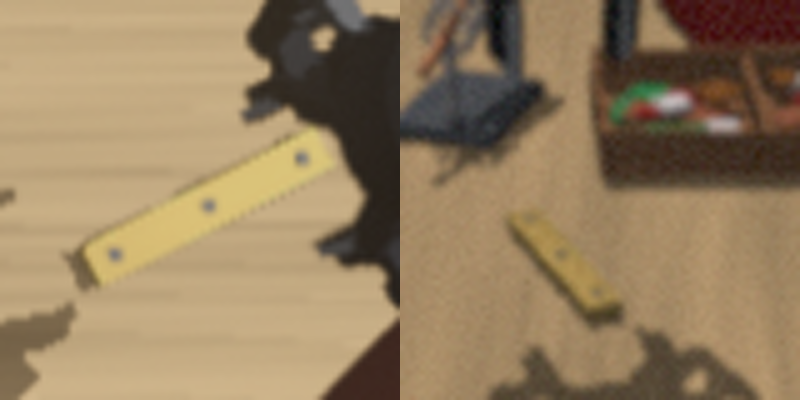

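Emit:
{"fn": "arm_command", "kwargs": {
  "motion": [
    {"x":-0.006,"y":0,"z":-0.2,"wx":0,"wy":0,"wz":0},
    {"x":0,"y":0,"z":-0.2,"wx":0,"wy":0,"wz":0},
    {"x":0,"y":0,"z":-0.06,"wx":0,"wy":0,"wz":0},
    {"x":0,"y":0,"z":-0.04,"wx":0,"wy":0,"wz":0},
    {"x":0,"y":0,"z":-0.04,"wx":0,"wy":0,"wz":0},
    {"x":0,"y":0,"z":0,"wx":0,"wy":0,"wz":0}
  ]
}}

```text
time: 3.8
eef_pos: [546.1, -338.1, 3.8]
orientation: [2.659, -1.674, 0.001]
ft_force: [0.3, -0.6, -0.2]
gripper_width: 51.1
gripper_force: 0.0
```

Emit:
{"fn": "arm_command", "kwargs": {
  "motion": [
    {"x":0,"y":0,"z":0,"wx":0,"wy":0,"wz":0},
    {"x":0,"y":0,"z":0,"wx":0,"wy":0,"wz":0},
    {"x":0,"y":0,"z":0,"wx":0,"wy":0,"wz":0},
    {"x":0,"y":0,"z":0,"wx":0,"wy":0,"wz":0},
    {"x":0,"y":0,"z":0,"wx":0,"wy":0,"wz":0}
  ],
  "fingers": 1,
  "squeeze": 50
}}

```text
time: 4.42
eef_pos: [546.4, -338.3, 4.3]
orientation: [2.659, -1.673, 0.002]
ft_force: [-0.0, 0.7, 5.5]
gripper_width: 18.3
gripper_force: 49.4
```

Emit:
{"fn": "arm_command", "kwargs": {
  "motion": [
    {"x":0,"y":0,"z":0.05,"wx":0,"wy":0,"wz":0},
    {"x":0,"y":0,"z":0.15,"wx":0,"wy":0,"wz":0},
    {"x":0,"y":0,"z":0.25,"wx":0,"wy":0,"wz":0},
    {"x":0,"y":0,"z":0.1,"wx":0,"wy":0,"wz":0},
    {"x":0,"y":0,"z":0,"wx":0,"wy":0,"wz":0}
  ]
}}

```text
time: 5.05
eef_pos: [546.5, -338.6, 114.6]
orientation: [2.658, -1.673, 0.004]
ft_force: [0.2, 0.7, -2.9]
gripper_width: 18.0
gripper_force: 49.2
```

Emit:
{"fn": "arm_command", "kwargs": {
  "motion": [
    {"x":-0.011,"y":0.277,"z":0,"wx":0,"wy":0,"wz":-0.108},
    {"x":-0.011,"y":0.277,"z":0,"wx":0,"wy":0,"wz":-0.108},
    {"x":-0.011,"y":0.277,"z":0,"wx":0,"wy":0,"wz":-0.108},
    {"x":-0.011,"y":0.277,"z":0,"wx":0,"wy":0,"wz":-0.108},
    {"x":-0.011,"y":0.277,"z":0,"wx":0,"wy":0,"wz":-0.108},
    {"x":-0.011,"y":0.277,"z":0,"wx":0,"wy":0,"wz":-0.108},
    {"x":-0.011,"y":0.277,"z":0,"wx":0,"wy":0,"wz":-0.108},
    {"x":-0.011,"y":0.277,"z":0,"wx":0,"wy":0,"wz":-0.105}
  ]
}}

```text
time: 6.05
eef_pos: [526.6, 107.1, 110.8]
orientation: [1.948, -2.462, -0.003]
ft_force: [0.5, -1.5, -2.6]
gripper_width: 18.1
gripper_force: 49.3
```

Emit:
{"fn": "arm_command", "kwargs": {
  "motion": [
    {"x":0,"y":0,"z":-0.1,"wx":0,"wy":0,"wz":0},
    {"x":0,"y":0,"z":-0.1,"wx":0,"wy":0,"wz":0},
    {"x":0,"y":0,"z":0,"wx":0,"wy":0,"wz":0}
  ]
}}

```text
time: 6.42
eef_pos: [526.1, 104.3, 69.9]
orientation: [1.949, -2.458, -0.006]
ft_force: [-0.6, -0.5, -2.0]
gripper_width: 17.9
gripper_force: 49.3
```

```bash
python3 - <<'E'
from h import *
from plant import *
o=get_obs();print(o["time"],o["q"],o["eef_pos"],o["gripper_width"],o["ft_force"]);M=R.from_rotvec(o["orientation"]).as_matrix();print(np.degrees(np.arctan2(M[1,1],M[0,1])))
a=camera("top")[150:250,185:318];b=camera("side")[200:400,190:390]
cv2.imwrite("pics/top4.png",a);cv2.imwrite("pics/side4.png",b)
m=np.zeros((600,800,3),np.uint8);m[:,:600]=cv2.resize(b,None,fx=3,fy=3,interpolation=2);m[:150,600:]=cv2.resize(a,(200,150));cv2.imwrite("pics/p4.png",m)
E
```

```text
6.425 [-4.82252549e-02 -4.75530777e-02 -3.51081521e-01  1.27285835e+00
 -1.71460182e-04 -1.38883220e+00] [526.05052747 104.31017981  69.9119968 ] 17.886372616773972 [-0.59888307 -0.54832629 -1.98091704]
166.81096251456532
```

View pics/p4.png

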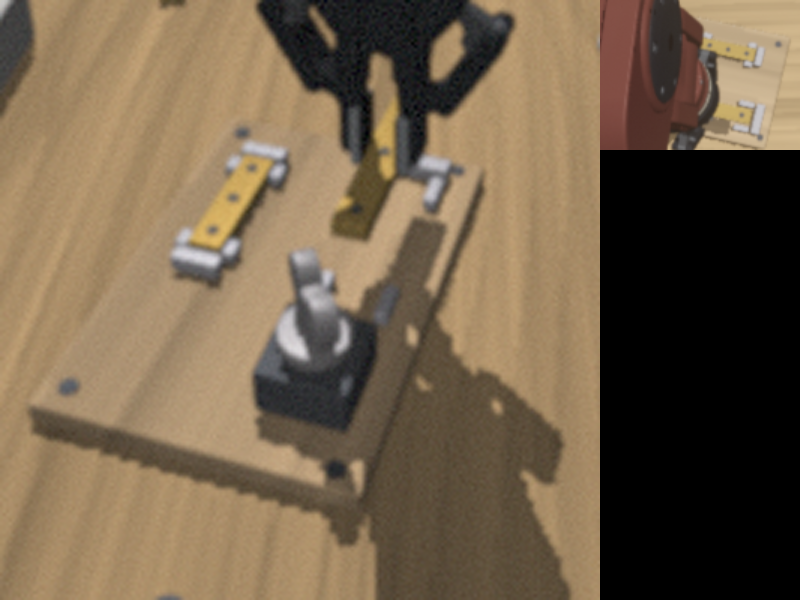

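```bash
cat > fit.py <<'E'
from h import *
def barpts(c,yaw,pitch,pts): # c: centre of top face; bar y axis yaw+90; pitch + raises +y end
    M=R.from_euler("ZX",[yaw,pitch],degrees=True).as_matrix();return np.array(c)+np.array(pts,float)@M.T
E
python3 - <<'E'
from fit import *
np.set_printoptions(precision=1,suppress=True)
f=lambda u,v:np.array([190+(u+.5)/3-.5,200+(v+.5)/3-.5])
g=lambda p:(p-[190,200])*3
pts=[(0,0,0),(0,48,0),(-10,60,-10),(10,60,-10),(0,-60,0)]
for ph in(0,-10,-20,-30):print(ph,g(proj("side",barpts([526,104.3,78],-13.2,ph,pts))).tolist())
obs=np.array([f(383,150),f(357,208),f(367,238),f(333,228)])
r=least_squares(lambda p:np.ravel(proj("side",barpts([526.05+p[0]*np.cos(-.23)-p[1]*np.sin(-.23),104.3+p[0]*np.sin(-.23)+p[1]*np.cos(-.23),76+p[3]],-13.2,p[2],pts[:4]))-obs),[0,0,0,0])
print(r.x,r.fun)
E
```

```text
0 [[383.7885004743216, 150.00637853394278], [355.34378717880895, 207.77301470811807], [367.0004805422408, 242.8280082400492], [328.99652562956834, 234.51836329638235], [414.64809992578193, 87.35654754881602]]
-10 [[383.7885004743216, 150.00637853394278], [355.9910525556157, 219.4068147152525], [368.7655272825288, 254.59258424495698], [331.21823913298726, 246.28528889609902], [414.46447390586223, 73.44771919691215]]
-20 [[383.7885004743216, 150.00637853394278], [357.51250818691193, 228.62233488903274], [371.53133205780205, 262.8245011945405], [334.49132706463956, 254.56445428516878], [413.39603365011146, 61.45785941215192]]
-30 [[383.7885004743216, 150.00637853394278], [359.8302515497507, 235.16859122769176], [375.16032256872546, 267.3845503801291], [338.65904527450186, 259.2123309665568], [411.4403730970249, 51.7551230158567]]
[ 17.4 -51.   -3.7 -40.7] [-0.3  0.1 -0.1 -0.6  0.2 -0.2  0.2  0.7]
```

View pics/top4.png

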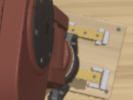

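```bash
cat > jig.py <<'E'
from h import *
np.set_printoptions(precision=2,suppress=True)
S=lambda u,v:(190+(u+.5)/3-.5,200+(v+.5)/3-.5)
# lug / jig_bar points, slot frame
base=[("top",c1(355,357),18,46,20),("top",c1(332,455),-18,46,20),("top",c1(597,412),18,-46,20),("top",c1(571,510),-18,-46,20)]
side=[("side",cs(358,180),-18,46,20),("side",cs(345,60),18,-46,20),("side",cs(404,67),-18,-46,20)]
def fit(pts,z0):
    def res(p):
        c,s=np.cos(p[2]),np.sin(p[2])
        return np.ravel([proj(n,[p[0]+c*x-s*y,p[1]+s*x+c*y,z+z0])[0]-uv for n,uv,x,y,z in pts])
    r=least_squares(res,[528,105,-.23],x_scale=[10,10,.1]);return r.x,r.fun
if __name__=="__main__":
    for nm,p in(("top",base),("side",side),("both",base+side)):
        for z in(0,-2):print(nm,z,*fit(p,z))
E
python3 jig.py
```

```text
top 0 [528.47 105.05  -0.24] [-0.22  0.07 -0.47 -0.26  0.12  0.18  0.55  0.  ]
top -2 [528.65 105.4   -0.24] [-0.17  0.11 -0.42 -0.27  0.07  0.18  0.51 -0.03]
side 0 [527.75 106.41  -0.22] [ 0.16  0.12  0.01 -0.84 -0.2   0.68]
side -2 [527.87 104.25  -0.22] [ 0.17  0.01  0.05 -0.76 -0.24  0.74]
both 0 [528.13 105.52  -0.23] [-0.52  0.37 -0.66  0.06 -0.11  0.17  0.43  0.02 -0.33 -0.3   0.09 -1.19
 -0.19  0.44]
both -2 [528.24 104.93  -0.23] [-0.08  0.45 -0.18  0.11  0.26  0.17  0.84 -0.01 -0.32  0.34  0.02 -0.54
 -0.3   1.07]
```

Emit:
{"fn": "arm_command", "kwargs": {
  "motion": [
    {"x":0.014,"y":0.014,"z":-0.08,"wx":0,"wy":0,"wz":0},
    {"x":0,"y":0,"z":-0.08,"wx":0,"wy":0,"wz":0},
    {"x":0,"y":0,"z":-0.05,"wx":0,"wy":0,"wz":0},
    {"x":0,"y":0,"z":-0.03,"wx":0,"wy":0,"wz":0},
    {"x":0,"y":0,"z":-0.01,"wx":0,"wy":0,"wz":0},
    {"x":0,"y":0,"z":0,"wx":0,"wy":0,"wz":0}
  ]
}}

```text
time: 7.28
eef_pos: [531.2, 108.1, 23.6]
orientation: [-1.953, 2.46, -0.0]
ft_force: [0.7, 0.5, -1.8]
gripper_width: 18.0
gripper_force: 49.3
```

```bash
python3 - <<'E'
from h import *
from plant import *
o=get_obs();print(o["time"],o["eef_pos"],o["gripper_width"],o["ft_force"])
a=camera("top")[150:250,185:318];b=camera("side")[230:350,260:380]
m=np.zeros((600,800,3),np.uint8);m[:600,:600]=cv2.resize(b,None,fx=5,fy=5,interpolation=2)
m[:400,600:]=cv2.resize(a[20:,83:],(200,320),interpolation=2)[:400] if 0 else 0
m[:320,600:]=cv2.resize(a[20:100,83:133],(200,320),interpolation=2);cv2.imwrite("pics/p5.png",m)
E
```

```text
7.275 [531.22168837 108.07332117  23.56695728] 17.985432409746366 [ 0.72178197  0.47840412 -1.80008015]
```

View pics/p5.png

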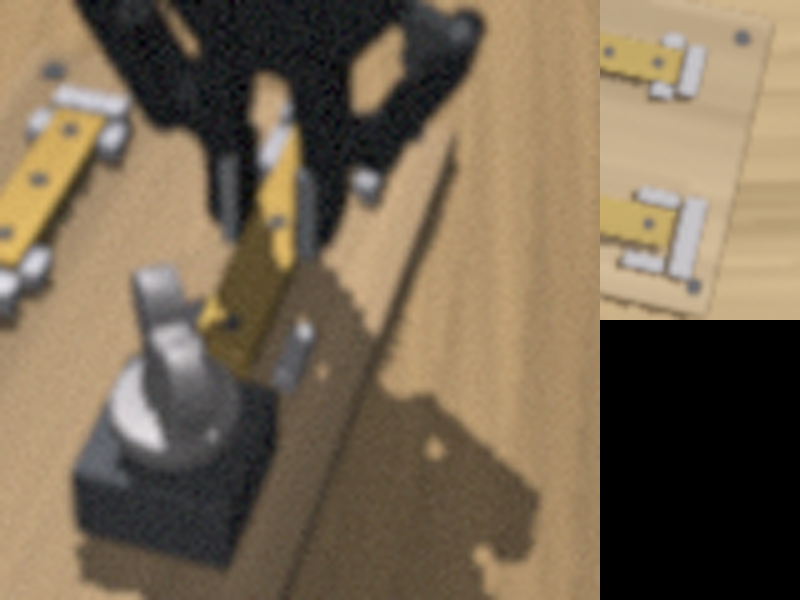

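Emit:
{"fn": "arm_command", "kwargs": {
  "motion": [
    {"x":-0.01,"y":0.004,"z":0,"wx":0,"wy":0,"wz":0},
    {"x":0,"y":0,"z":-0.01,"wx":0,"wy":0,"wz":0},
    {"x":0,"y":0,"z":-0.01,"wx":0,"wy":0,"wz":0},
    {"x":0,"y":0,"z":-0.005,"wx":0,"wy":0,"wz":0},
    {"x":0,"y":0,"z":0,"wx":0,"wy":0,"wz":0}
  ]
}}

```text
time: 8.0
eef_pos: [528.9, 108.9, 18.2]
orientation: [1.953, -2.461, -0.0]
ft_force: [-0.3, -0.5, -2.8]
gripper_width: 18.2
gripper_force: 49.3
```

Emit:
{"fn": "arm_command", "kwargs": {
  "motion": [
    {"x":0,"y":0,"z":-0.005,"wx":0,"wy":0,"wz":0},
    {"x":0,"y":0,"z":-0.004,"wx":0,"wy":0,"wz":0},
    {"x":0,"y":0,"z":0,"wx":0,"wy":0,"wz":0}
  ]
}}

```text
time: 8.38
eef_pos: [529.0, 108.9, 16.4]
orientation: [1.953, -2.461, -0.0]
ft_force: [-0.2, -0.9, -3.0]
gripper_width: 18.1
gripper_force: 49.3
```

Emit:
{"fn": "arm_command", "kwargs": {
  "motion": [
    {"x":0,"y":0,"z":-0.003,"wx":0,"wy":0,"wz":0},
    {"x":0,"y":0,"z":-0.003,"wx":0,"wy":0,"wz":0},
    {"x":0,"y":0,"z":0,"wx":0,"wy":0,"wz":0}
  ]
}}

```text
time: 8.75
eef_pos: [529.1, 108.9, 16.3]
orientation: [1.953, -2.461, 0.0]
ft_force: [-5.6, -0.4, 7.9]
gripper_width: 18.2
gripper_force: 50.5
```

Emit:
{"fn": "arm_command", "kwargs": {
  "motion": [
    {"x":0,"y":0,"z":0,"wx":0,"wy":0,"wz":0},
    {"x":0,"y":0,"z":0,"wx":0,"wy":0,"wz":0},
    {"x":0,"y":0,"z":0,"wx":0,"wy":0,"wz":0},
    {"x":0,"y":0,"z":0.02,"wx":0,"wy":0,"wz":0},
    {"x":0,"y":0,"z":0.2,"wx":0,"wy":0,"wz":0},
    {"x":0,"y":0,"z":0.3,"wx":0,"wy":0,"wz":0},
    {"x":0,"y":0,"z":0.2,"wx":0,"wy":0,"wz":0},
    {"x":0,"y":0,"z":0,"wx":0,"wy":0,"wz":0}
  ],
  "fingers": 0.4
}}

```text
time: 9.75
eef_pos: [531.3, 108.8, 163.5]
orientation: [-1.95, 2.457, -0.007]
ft_force: [-0.6, -0.3, -1.0]
gripper_width: 51.5
gripper_force: 0.0
```

```bash
python3 - <<'E'
from h import *
from plant import *
o=get_obs();print(o["time"],o["eef_pos"],o["gripper_width"],o["ft_force"])
a=camera("top")[170:250,250:318];b=camera("side")[230:350,260:380]
m=np.zeros((600,800,3),np.uint8);m[:600,:600]=cv2.resize(b,None,fx=5,fy=5,interpolation=2)
m[:240,600:]=cv2.resize(a,None,fx=3,fy=3,interpolation=2)[:,:200];cv2.imwrite("pics/p6.png",m)
E
```

```text
9.75 [531.26886733 108.81171142 163.53314667] 51.50811982809687 [-0.61208221 -0.32414185 -0.9826304 ]
```

View pics/p6.png

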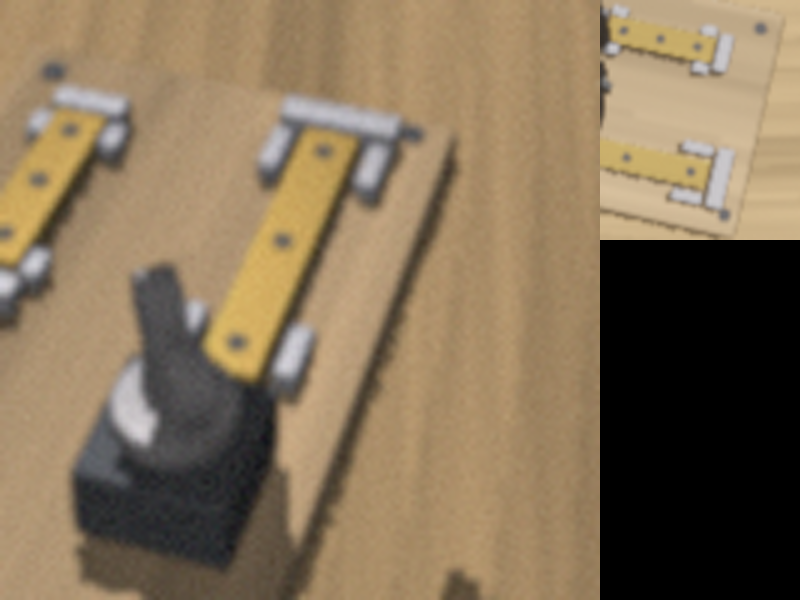

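Emit:
{"fn": "arm_command", "kwargs": {
  "motion": [
    {"x":0.025,"y":0.12,"z":0,"wx":0,"wy":0,"wz":0.15},
    {"x":0.025,"y":0.12,"z":0,"wx":0,"wy":0,"wz":0.15},
    {"x":0.025,"y":0.12,"z":0,"wx":0,"wy":0,"wz":0.15},
    {"x":0.025,"y":0.118,"z":0,"wx":0,"wy":0,"wz":0.15},
    {"x":0,"y":0,"z":-0.1,"wx":0,"wy":0,"wz":0.15},
    {"x":0,"y":0,"z":-0.1,"wx":0,"wy":0,"wz":0.079},
    {"x":0,"y":0,"z":0,"wx":0,"wy":0,"wz":0}
  ]
}}

```text
time: 10.72
eef_pos: [546.8, 204.2, 116.0]
orientation: [2.634, -1.705, -0.007]
ft_force: [-0.2, -0.7, 0.3]
gripper_width: 51.3
gripper_force: 0.0
```

```bash
python3 - <<'E'
from h import *
from plant import *
np.set_printoptions(precision=2,suppress=True)
o=get_obs();print(o["time"],o["q"],o["eef_pos"],o["gripper_width"],o["ft_force"]);M=R.from_rotvec(o["orientation"]).as_matrix();print(M[:,2],np.degrees(np.arctan2(M[1,1],M[0,1])))
f=lambda u,v:(260+(u+.5)/5-.5,230+(v+.5)/5-.5)
print("rivets side on z22",onz("side",[f(323,150),f(283,240),f(237,342)],22),"top end",onz("top",[(250+(690-600)/3,170+172/3),(250+27/3,170+157/3)],22))
a=camera("top")[170:250,190:290];b=camera("side")[220:340,250:370]
m=np.zeros((600,800,3),np.uint8);m[:480,:480]=cv2.resize(b,None,fx=4,fy=4,interpolation=2)
m[:240,500:]=cv2.resize(a,None,fx=3,fy=3,interpolation=2);cv2.imwrite("pics/p7.png",m)
E
```

```text
10.725 [ 0.13  0.07 -0.15  1.36  0.   -1.86] [546.85 204.25 116.02] 51.26059058477171 [-0.19 -0.66  0.3 ]
[-0.01 -0.   -1.  ] -155.84009447788048
rivets side on z22 [[517.92  60.84  22.  ]
 [528.62 107.76  22.  ]
 [539.54 154.77  22.  ]] top end [[515.6   60.68  22.  ]
 [527.14 106.43  22.  ]]
```

View pics/p7.png

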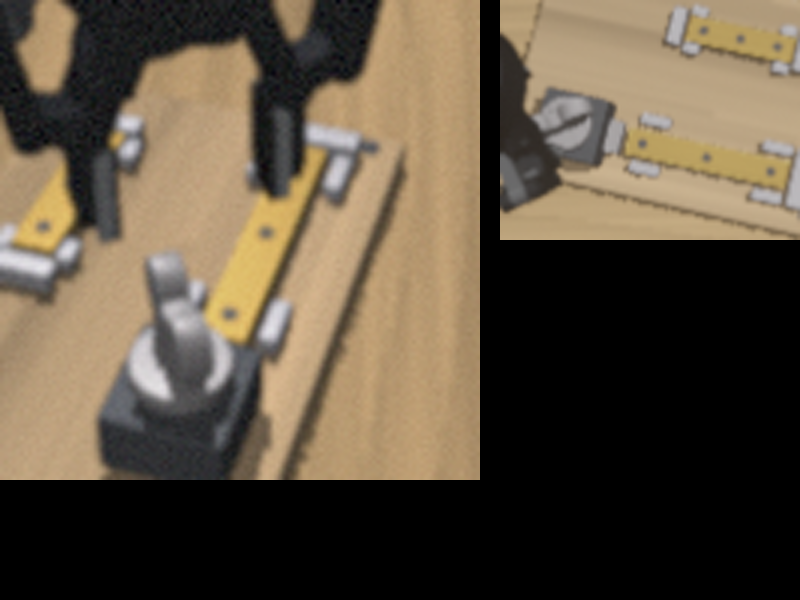

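```bash
python3 - <<'E'
from h import *
np.set_printoptions(precision=1,suppress=True)
for X in([546.8,204.2,120],[551.7,204.4,120],[551.7,204.4,83],[551.7,204.4,50]):
    print(X,(proj("side",X)[0]-[250,220])*4+1.5)
d=np.array([np.cos(-1.15),np.sin(-1.15),0])
for th in(.85,.92,1.0):
    d=np.array([np.cos(-.231-th),np.sin(-.231-th),0])
    print(th,[((proj("side",np.array([551.7,204.4,83])+e*d)[0]-[250,220])*4+1.5) for e in(-20,20)])
E
```

```text
[546.8, 204.2, 120] [189.7 208.5]
[551.7, 204.4, 120] [175.1 208.2]
[551.7, 204.4, 83] [178.4 289.5]
[551.7, 204.4, 50] [181.1 357.5]
0.85 [array([199.7, 329. ]), array([158.3, 252.2])]
0.92 [array([195.7, 330.2]), array([162. , 251.2])]
1.0 [array([191.1, 331.3]), array([166.4, 250.2])]
```

Emit:
{"fn": "arm_command", "kwargs": {
  "motion": [
    {"x":0.025,"y":0,"z":0,"wx":0,"wy":0,"wz":0},
    {"x":0,"y":0,"z":-0.1,"wx":0,"wy":0,"wz":0},
    {"x":0,"y":0,"z":-0.1,"wx":0,"wy":0,"wz":0},
    {"x":0,"y":0,"z":-0.06,"wx":0,"wy":0,"wz":0},
    {"x":0,"y":0,"z":-0.04,"wx":0,"wy":0,"wz":0},
    {"x":0,"y":0,"z":0,"wx":0,"wy":0,"wz":0},
    {"x":0,"y":0,"z":0,"wx":0,"wy":0,"wz":0}
  ]
}}

```text
time: 11.7
eef_pos: [554.5, 204.6, 60.0]
orientation: [-2.637, 1.706, -0.001]
ft_force: [0.5, 0.3, -0.3]
gripper_width: 51.3
gripper_force: 0.0
```

Emit:
{"fn": "arm_command", "kwargs": {
  "motion": [
    {"x":-0.013,"y":0,"z":-0.02,"wx":0,"wy":0,"wz":0},
    {"x":0,"y":0,"z":0,"wx":0,"wy":0,"wz":0},
    {"x":0,"y":0,"z":0,"wx":0,"wy":0,"wz":0}
  ]
}}

```text
time: 12.08
eef_pos: [551.5, 204.5, 55.4]
orientation: [-2.637, 1.707, -0.0]
ft_force: [-0.6, 0.6, 0.3]
gripper_width: 51.2
gripper_force: 0.0
```

Emit:
{"fn": "arm_command", "kwargs": {
  "motion": [
    {"x":0,"y":0,"z":0,"wx":0,"wy":0,"wz":0},
    {"x":0,"y":0,"z":0,"wx":0,"wy":0,"wz":0},
    {"x":0,"y":0,"z":0,"wx":0,"wy":0,"wz":0},
    {"x":0,"y":0,"z":0,"wx":0,"wy":0,"wz":0},
    {"x":0,"y":0,"z":0,"wx":0,"wy":0,"wz":0},
    {"x":0,"y":0,"z":0,"wx":0,"wy":0,"wz":0}
  ],
  "fingers": 1,
  "squeeze": 30
}}

```text
time: 12.82
eef_pos: [552.4, 205.0, 55.7]
orientation: [-2.636, 1.705, -0.001]
ft_force: [4.1, 2.5, -2.5]
gripper_width: 11.4
gripper_force: 35.8
```

```bash
cat > st.py <<'E'
from h import *
from plant import *
np.set_printoptions(precision=2,suppress=True)
o=get_obs();M=R.from_rotvec(o["orientation"]).as_matrix()
print(o["time"],"q",o["q"],o["eef_pos"],"w",o["gripper_width"],"F",o["ft_force"],"T",o["ft_torque"],"ang",np.degrees(np.arctan2(M[1,1],M[0,1])),M[:,2])
E
python3 st.py
```

```text
12.825 q [ 0.13  0.11 -0.21  1.24  0.   -1.86] [552.39 205.01  55.66] w 11.41840412193611 F [ 4.09  2.51 -2.49] T [ 0.57 -0.76  0.06] ang -155.80297475735813 [ 0.  0. -1.]
```

Emit:
{"fn": "arm_command", "kwargs": {
  "motion": [
    {"x":0,"y":0,"z":0,"wx":0,"wy":0,"wz":-0.06},
    {"x":0,"y":0,"z":0,"wx":0,"wy":0,"wz":-0.12},
    {"x":0,"y":0,"z":0,"wx":0,"wy":0,"wz":-0.15},
    {"x":0,"y":0,"z":0,"wx":0,"wy":0,"wz":-0.15},
    {"x":0,"y":0,"z":0,"wx":0,"wy":0,"wz":-0.15},
    {"x":0,"y":0,"z":0,"wx":0,"wy":0,"wz":-0.15},
    {"x":0,"y":0,"z":0,"wx":0,"wy":0,"wz":-0.15},
    {"x":0,"y":0,"z":0,"wx":0,"wy":0,"wz":-0.07}
  ],
  "squeeze": 60
}}

```text
time: 13.82
eef_pos: [552.4, 205.1, 55.7]
orientation: [-1.779, 2.586, 0.0]
ft_force: [5.1, 3.2, -1.4]
gripper_width: 10.8
gripper_force: 61.8
```

```bash
python3 st.py
```

```text
13.825 q [ 0.13  0.11 -0.21  1.24  0.   -1.07] [552.4  205.13  55.71] w 10.789896022552767 F [ 5.12  3.23 -1.43] T [ 0.78 -0.76  0.07] ang 159.05118724237516 [ 0.  0. -1.]
```

Emit:
{"fn": "arm_command", "kwargs": {
  "motion": [
    {"x":0,"y":0,"z":0,"wx":0,"wy":0,"wz":-0.12},
    {"x":0,"y":0,"z":0,"wx":0,"wy":0,"wz":-0.15},
    {"x":0,"y":0,"z":0,"wx":0,"wy":0,"wz":-0.15},
    {"x":0,"y":0,"z":0,"wx":0,"wy":0,"wz":-0.15},
    {"x":0,"y":0,"z":0,"wx":0,"wy":0,"wz":-0.15},
    {"x":0,"y":0,"z":0,"wx":0,"wy":0,"wz":-0.15},
    {"x":0,"y":0,"z":0,"wx":0,"wy":0,"wz":-0.08},
    {"x":0,"y":0,"z":0,"wx":0,"wy":0,"wz":0}
  ]
}}

```text
time: 14.82
eef_pos: [552.5, 205.2, 55.8]
orientation: [-0.717, 3.056, 0.002]
ft_force: [4.9, 3.9, -1.3]
gripper_width: 10.9
gripper_force: 61.8
```

```bash
python3 st.py
```

```text
14.825 q [ 0.13  0.11 -0.21  1.24  0.   -0.33] [552.55 205.15  55.76] w 10.87684680790356 F [ 4.92  3.85 -1.29] T [ 0.84 -0.83 -0.09] ang 116.39194882729721 [ 0.  0. -1.]
```

Emit:
{"fn": "arm_command", "kwargs": {
  "motion": [
    {"x":0,"y":0,"z":0,"wx":0,"wy":0,"wz":-0.04},
    {"x":0,"y":0,"z":0,"wx":0,"wy":0,"wz":-0.04},
    {"x":0,"y":0,"z":0,"wx":0,"wy":0,"wz":0}
  ]
}}

```text
time: 15.2
eef_pos: [552.5, 205.2, 55.7]
orientation: [-0.621, 3.077, 0.002]
ft_force: [4.8, 4.0, -1.8]
gripper_width: 11.0
gripper_force: 61.8
```

```bash
python3 st.py
```

```text
15.2 q [ 0.13  0.11 -0.21  1.24  0.   -0.27] [552.54 205.15  55.74] w 10.952275488828066 F [ 4.84  3.97 -1.76] T [ 0.83 -0.91 -0.11] ang 112.81961288169859 [ 0.  0. -1.]
```

Emit:
{"fn": "arm_command", "kwargs": {
  "motion": [
    {"x":0,"y":0,"z":0,"wx":0,"wy":0,"wz":-0.04},
    {"x":0,"y":0,"z":0,"wx":0,"wy":0,"wz":-0.04},
    {"x":0,"y":0,"z":0,"wx":0,"wy":0,"wz":0}
  ]
}}

```text
time: 15.58
eef_pos: [552.6, 205.1, 55.8]
orientation: [-0.524, 3.095, 0.002]
ft_force: [5.7, 3.3, -2.4]
gripper_width: 10.8
gripper_force: 61.8
```

```bash
python3 st.py
```

```text
15.575 q [ 0.13  0.11 -0.21  1.24  0.   -0.2 ] [552.56 205.14  55.77] w 10.801525535761995 F [ 5.7  3.3 -2.4] T [ 0.89 -0.92 -0.01] ang 109.21820108728231 [ 0.  0. -1.]
```

Emit:
{"fn": "arm_command", "kwargs": {
  "motion": [
    {"x":0,"y":0,"z":0,"wx":0,"wy":0,"wz":-0.03},
    {"x":0,"y":0,"z":0,"wx":0,"wy":0,"wz":-0.03},
    {"x":0,"y":0,"z":0,"wx":0,"wy":0,"wz":0}
  ]
}}

```text
time: 15.95
eef_pos: [552.6, 205.1, 55.7]
orientation: [-0.453, 3.106, 0.002]
ft_force: [4.5, 3.3, -2.0]
gripper_width: 10.8
gripper_force: 62.5
```

```bash
python3 st.py
```

```text
15.95 q [ 0.13  0.11 -0.21  1.24  0.   -0.16] [552.55 205.12  55.73] w 10.842527054707766 F [ 4.53  3.29 -2.01] T [ 0.74 -0.97  0.96] ang 106.60356682254125 [ 0.  0. -1.]
```

Emit:
{"fn": "arm_command", "kwargs": {
  "motion": [
    {"x":0,"y":0,"z":0,"wx":0,"wy":0,"wz":-0.02},
    {"x":0,"y":0,"z":0,"wx":0,"wy":0,"wz":0},
    {"x":0,"y":0,"z":0,"wx":0,"wy":0,"wz":0}
  ]
}}

```text
time: 16.32
eef_pos: [552.6, 205.1, 55.7]
orientation: [-0.43, 3.109, 0.001]
ft_force: [4.9, 2.7, -2.2]
gripper_width: 10.9
gripper_force: 66.2
```

```bash
python3 st.py
```

```text
16.325 q [ 0.13  0.11 -0.21  1.24  0.   -0.14] [552.6  205.13  55.75] w 10.936747196397166 F [ 4.89  2.67 -2.21] T [ 0.64 -1.04  1.38] ang 105.75812024213572 [ 0.  0. -1.]
```

Emit:
{"fn": "arm_command", "kwargs": {
  "motion": [
    {"x":0,"y":0,"z":0,"wx":0,"wy":0,"wz":0.1},
    {"x":0,"y":0,"z":0,"wx":0,"wy":0,"wz":0.15},
    {"x":0,"y":0,"z":0,"wx":0,"wy":0,"wz":0.15},
    {"x":0,"y":0,"z":0,"wx":0,"wy":0,"wz":0.15},
    {"x":0,"y":0,"z":0,"wx":0,"wy":0,"wz":0.15},
    {"x":0,"y":0,"z":0,"wx":0,"wy":0,"wz":0.15},
    {"x":0,"y":0,"z":0,"wx":0,"wy":0,"wz":0.15},
    {"x":0,"y":0,"z":0,"wx":0,"wy":0,"wz":0.1}
  ]
}}

```text
time: 17.32
eef_pos: [552.4, 205.1, 55.8]
orientation: [-1.694, 2.643, 0.0]
ft_force: [4.4, 3.1, -1.1]
gripper_width: 10.6
gripper_force: 61.9
```

Emit:
{"fn": "arm_command", "kwargs": {
  "motion": [
    {"x":0,"y":0,"z":0,"wx":0,"wy":0,"wz":0.15},
    {"x":0,"y":0,"z":0,"wx":0,"wy":0,"wz":0.15},
    {"x":0,"y":0,"z":0,"wx":0,"wy":0,"wz":0.15},
    {"x":0,"y":0,"z":0,"wx":0,"wy":0,"wz":0.15},
    {"x":0,"y":0,"z":0,"wx":0,"wy":0,"wz":0.15},
    {"x":0,"y":0,"z":0,"wx":0,"wy":0,"wz":0.1},
    {"x":0,"y":0,"z":0,"wx":0,"wy":0,"wz":0.06},
    {"x":0,"y":0,"z":0,"wx":0,"wy":0,"wz":0}
  ]
}}

```text
time: 18.32
eef_pos: [552.3, 205.0, 55.7]
orientation: [-2.51, 1.886, -0.001]
ft_force: [4.8, 1.9, -1.0]
gripper_width: 11.1
gripper_force: 61.9
```

```bash
python3 st.py
```

```text
18.325 q [ 0.13  0.11 -0.21  1.24  0.   -1.72] [552.34 205.03  55.69] w 11.053510148271124 F [ 4.8   1.88 -0.96] T [ 0.61 -0.7   0.06] ang -163.86183474213837 [ 0.  0. -1.]
```

Emit:
{"fn": "arm_command", "kwargs": {
  "motion": [
    {"x":0,"y":0,"z":0,"wx":0,"wy":0,"wz":0.05},
    {"x":0,"y":0,"z":0,"wx":0,"wy":0,"wz":0},
    {"x":0,"y":0,"z":0,"wx":0,"wy":0,"wz":0}
  ]
}}

```text
time: 18.7
eef_pos: [552.4, 205.0, 55.7]
orientation: [-2.546, 1.838, -0.001]
ft_force: [4.3, 3.5, -0.7]
gripper_width: 10.9
gripper_force: 61.9
```

```bash
python3 st.py; python3 - <<'E'
from h import *
from plant import *
a=camera("top")[150:250,190:320];b=camera("side")[220:340,250:370]
m=np.zeros((600,800,3),np.uint8);m[:480,:480]=cv2.resize(b,None,fx=4,fy=4,interpolation=2)
m[:240,485:797]=cv2.resize(a,(312,240),interpolation=2);cv2.imwrite("pics/p8.png",m)
E
```

```text
18.7 q [ 0.13  0.11 -0.21  1.24  0.   -1.76] [552.35 205.01  55.7 ] w 10.896794732439039 F [ 4.26  3.49 -0.7 ] T [ 0.55 -0.71  0.08] ang -161.6485567657533 [ 0.  0. -1.]
```

View pics/p8.png

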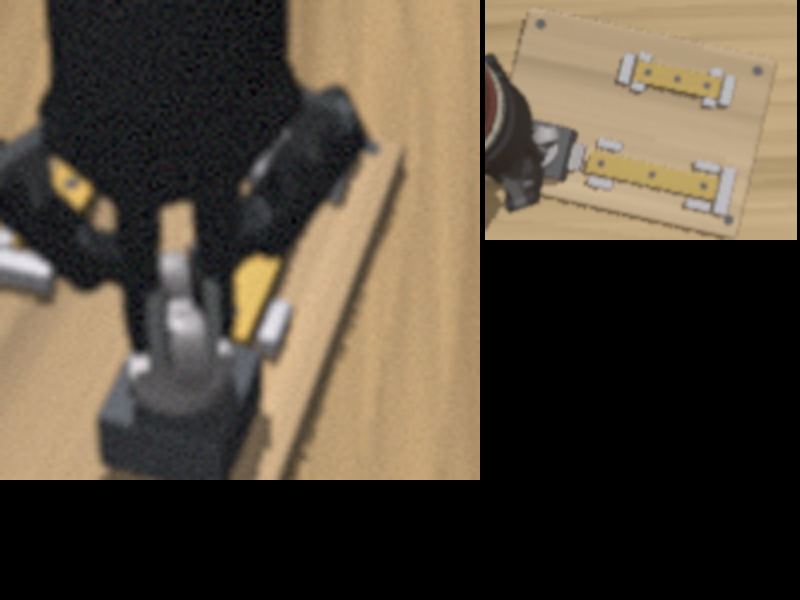

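The picture shows the wing held between the fingers at about (180,310). The long bar lies flat in its compartment, against or near the stop at about (652,175), with a gap to the backed-off pad. The finger angle is 198.35°, 90° from the estimated seat at about 108.4°. Handing in.

```bash
python3 -c "
from plant import *
print(sign_off())"
```

```text
the job is handed in; nothing more can be done
None
```

I set the long bar down flat in its compartment, turned the thumbscrew clockwise until it seated (about 1.4 N m against the stop), then backed it off about a quarter turn and handed in at about 19 s, still gripping the wing; the short bars and spool were not touched.

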